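# Make up a polishing wheel on the assembly post

## Robot

A 7-joint arm with a two-finger parallel gripper is mounted at the origin on a cart in front of the work surface, level with it; the furniture and walls round the work are solid. World frame = base frame: x ahead of the robot, y to its left, z up, the work surface at z = 0. Lengths are in m, angles in rad, forces in N, time in s.
With the tool pointing down it reaches from about 0.35 to 0.9 m from the base axis. Payload 8.1 kg.
Tool frame: the origin (TCP) lies midway between the tips of the shut fingers; the grasp point (between the pads) lies arm.grasp_offset behind it (arm.grasp_offset is the distance from the TCP to the grasp point, in m); z points along the fingers, y is the line along which they close (so a half turn about z gives the same grasp; the last joint's range is limited). The gripper opens to 92 mm and grips with 3 to 60 N. Pads are 19 mm wide; open, the fingers measure 130 mm over their backs; the gripper's body (75 mm by 190 mm) begins 47 mm behind the grasp point.
Start: joints at [-1.373, 0.434, 0.025, 1.573, -0.012, 1.134, -0.075], TCP at [0.185, 0.597, 0.227] pointing down, gripper open.
Joint ranges: [-2.62, 2.62], [-0.44, 2.09], [-1.27, 1.32], [0.08, 2.57], [-1.32, 4.46], [0.12, 2], [-2.74, 2.74]. Speed limits (rad/s): [2.22, 2.22, 3.01, 3.01, 3.14, 3.14, 3.14].

## Interface

Orientations are given as a rotation vector (axis times angle).
In Python, from cell import observe, imaging, arm gives the robot as it stands.
- The arm moves only by the tool apply_moves, never from a script. Its argument "commands" is a list of rows, each a list of 5 numbers: the opening in per cent of the stroke, from 0 (shut) to 100 (fully open), then the shift along the world's x, y, z in units of 0.06 m (1.0 is 0.06 m), then the turn about the world's z in units of 0.5 rad (1.0 is 0.5 rad). A call has 1 to 12 rows; each row shifts and turns the commanded pose from where the row before left it; what a row does not reach is not made up. A row lasts 1/8 s, in which the tool goes at most 62.5 mm and 10.7 degrees, less where a joint would pass 70% of its speed; a pose out of reach is approached as far as the arm can. A call with a number of a shift or a turn outside -1 to 1 is refused whole. A call with a gripper value outside its range is refused whole. The fingers move at their own pace and stop on an object; "newtons" is the grip in N (left out, the last holds). Time passes only in rows, so rows that do not move let the fingers close. It gives the time, the measured TCP pose, the force, the opening and the grip force at its end, in the units of the state.
- observe(): the state, without advancing time (a new reading comes with each control period).
- imaging.get_image(name): name is "scene" or "side" or "wrist"; returns (picture, depth): 420x560x3 uint8, red, green, blue; 420x560 float32, m along the optical axis (not along the pixel's ray), 0 where there is no reading.
- imaging.camera_params(name): a dict with "camera_matrix" (3x3 intrinsics, pixels), "origin" and "rotation" of the camera in the world; the wrist camera has in their place "tool_from_camera" (4x4, takes a point from camera to tool coordinates, whose origin is the TCP and whose axes are the flange's). Camera axes: x right, y up, looking along -z (the intrinsics and any distortion apply to the point x, -y, -z); pixel columns grow to the right and rows downward; lengths in m; the calibration is good to about 2 mm. The wrist camera is an equidistant fisheye: a pixel r from the principal point sees the ray r / f radians off the axis. A picture is of the moment at which its call begins: read the wrist's pose just before it. camera_params takes no time and is no camera call.
- arm.sign_off(): hands the job in; it is judged then, once.
The state is a dict: "clock": time; "joints": joint angles; "dq": joint speeds; "joint_efforts": joint torques, N m; "position": TCP position; "ee_rot": TCP orientation; "force": force on the tool from outside, world axes, zero at the start; "ft_torque": the same for the moment, N m; "width": opening from 0.0 (shut) to 1.0 (fully open); "gripper_force": force on a finger pad.
Only numpy, scipy, OpenCV 4.12 (cv2) and the standard library are available. Lean on these libraries where they do the work, as an engineer would, in place of code of your own. Each camera call takes 0.05 s, during which the arm holds its last target. There are 200 camera calls.

## Task

Make up the polishing wheel on the upright post: thread on first the wide steel flange, then the felt wheel, then the small metal sleeve, and finish with the black cap over the tip of the post, each seated flat on the one below. Lower each part down the post rather than dropping it, and leave the tape roll, the brown jar and the sanding block where they are.

Things in the scene. Friction and masses are not known exactly. Their poses are not given: they have to be found in the camera images.
- post_stand: Fixed assembly post: a flat grey round foot, 90 mm across and 10 mm high, with an upright round steel post 12 mm thick in its middle, which rises to 66 mm above the bench (tip rounded). Origin at the centre of the foot's underside, on the bench; z up along the post.
- flange: Loose bright steel ring, the widest and thinnest one: 64 mm across, 12 mm high, round hole 20 mm through its centre. It lies flat. Origin at the centre of its underside, z up along the hole. Seated, its underside is 10 mm above the bench.
- felt_wheel: Loose grey felt wheel (rigid): 56 mm across, 20 mm high, round hole 20 mm through its centre. It lies flat. Origin at the centre of its underside, z up along the hole. Seated on the flange, its underside is 22 mm above the bench.
- sleeve: Loose small aluminium sleeve, the narrowest ring: 34 mm across, 16 mm high, round hole 20 mm through it. It stands on its end. Origin at the centre of its underside, z up along the hole. Seated on the wheel, its underside is 42 mm above the bench.
- cap: Loose black plastic round cap with a ribbed side and a closed top: 44 mm across (45 over the ribs), 26 mm high; a 20 mm hole in its underside is 14 mm deep. It stands hole down. Origin at the centre of its underside, z up along the hole. Seated on the sleeve, its underside is 58 mm above the bench and the tip of the post reaches 8 mm into its hole.
- tape_roll: Bystander: a loose roll of tan masking tape lying flat, 72 mm across, 25 mm high, with a wide bore of 46 mm. Origin at the centre of its underside. It may lie between the parts; leave it.
- flux_jar: Bystander: a loose upright brown jar with a grey cap, 40 mm across, 68 mm high, beyond the parts. Origin at the centre of its underside.
- sanding_block: Bystander: a loose cork sanding block, 39 x 72 x 25 mm (x, y, z), beyond the parts. Origin at the centre of its underside.
Not all that is in view belongs to the job. What is shaped like the sleeve but blue or orange is not meant.

How it is judged:
By the outcome, as a careful person would: the job done as asked, in the order asked, and still so for the second after the job is handed in, with the robot touching nothing.
It also fails if it takes over 90 s, if anything falls off the work surface, if the arm or the gripper's body presses on something with over 40 N, if the wrist force passes 120 N, or if a joint passes its speed limit or range.

## Working session

There is one attempt and no reset: what is moved stays moved. The work goes in short steps, Python scripts to look and compute and a tool call to move; the robot and the scene stay as the last step left them, time stands still between calls to the robot, and variables do not carry over. Pictures are saved under pics/ and viewed, at most 14 in all, crops included, and the job is handed in when it is done.

Besides the shell and the picture viewer there is one more tool, called after ">>>" by a JSON object that holds its "api" and its "payload". apply_moves: Moves the arm, as the interface text tells. Its arguments: {"type":"object","properties":{"commands":{"type":"array"},"newtons":{"type":"number"}},"required":["commands"]}

```bash
mkdir -p pics; ls; python3 - <<'E'
from cell import observe, imaging, arm
import cv2, numpy as np
s=observe(); print({k:np.round(v,3) for k,v in s.items()}); print(arm.grasp_offset)
for n in ("scene","side"):
    p,d=imaging.get_image(n); cv2.imwrite(f"pics/{n}0.png",p[...,::-1]); np.savez(f"pics/{n}0.npz",p=p,d=d)
    print({k:np.round(v,3).tolist() for k,v in imaging.camera_params(n).items()})
    print((d>0).mean())
print(imaging.camera_params("wrist"))
E
```

```text
pics
{'clock': np.float64(0.0), 'joints': array([-1.373,  0.435,  0.025,  1.574, -0.012,  1.134, -0.075]), 'dq': array([ 0.   , -0.001, -0.001, -0.002, -0.001,  0.002, -0.   ]), 'joint_efforts': array([-1.0000e-03, -6.6787e+01,  9.8400e-01, -3.1446e+01, -6.1000e-02,
        4.3000e-02,  0.0000e+00]), 'position': array([0.185, 0.596, 0.226]), 'ee_rot': array([-4.710e-01, -3.106e+00,  2.000e-03]), 'force': array([ 0.522, -0.338, -0.584]), 'ft_torque': array([ 0.002,  0.011, -0.02 ]), 'gripper_force': np.float64(0.0), 'width': np.float64(0.998)}
0.0188
{'camera_matrix': [[461.834, 0.0, 273.478], [0.0, 461.834, 207.071], [0.0, 0.0, 1.0]], 'origin': [0.059, -0.552, 0.471], 'rotation': [1.098, -0.391, -0.597]}
0.9959481292517007
{'camera_matrix': [[456.571, 0.0, 286.758], [0.0, 456.571, 208.032], [0.0, 0.0, 1.0]], 'origin': [0.358, -0.514, 0.496], 'rotation': [1.001, -0.208, -0.32]}
0.9959821428571428
{'camera_matrix': array([[325.1922621 ,   0.        , 275.89007944],
       [  0.        , 325.1922621 , 200.35405198],
       [  0.        ,   0.        ,   1.        ]]), 'tool_from_camera': array([[-7.50727390e-04,  9.52299146e-01,  3.05165157e-01,
         8.37570584e-02],
       [ 9.99999610e-01,  8.57073637e-04, -2.14517920e-04,
         9.04384567e-04],
       [-4.65834243e-04,  3.05164877e-01, -9.52299418e-01,
        -1.59169161e-01],
       [ 0.00000000e+00,  0.00000000e+00,  0.00000000e+00,
         1.00000000e+00]])}
```

View pics/scene0.png

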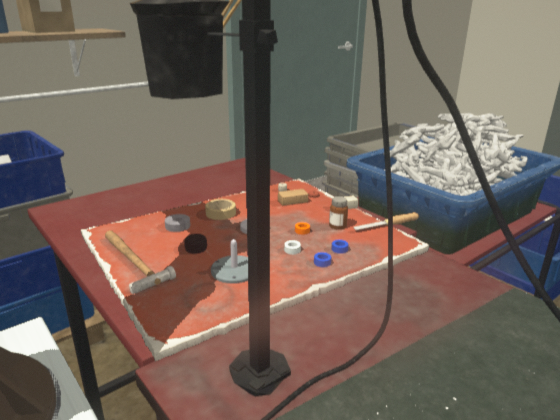

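View pics/side0.png

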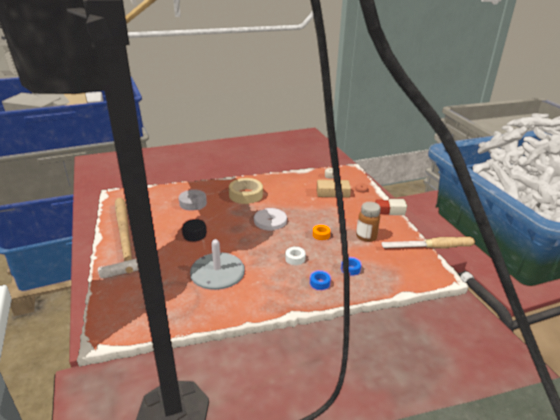

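Both views agree. In the side view: post (217,260), cap black (194,230), felt wheel (192,199), tape (246,190), flange bright (270,219), sleeve aluminium/white (295,256). Lookalikes: orange ring (321,232), blue rings (320,280) and (351,266), to be ignored. The black pole and cables may be obstacles.

```bash
cat > h.py <<'E'
import numpy as np, cv2
from scipy.spatial.transform import Rotation as R
from cell import observe, imaging, arm
def world(name,u,v,depth=None,z=None,pose=None):
    c=imaging.camera_params(name); K=c["camera_matrix"]
    u=np.asarray(u,float); v=np.asarray(v,float)
    x=(u-K[0,2])/K[0,0]; y=(v-K[1,2])/K[1,1]
    if name=="wrist":
        r=np.hypot(x,y)+1e-9; s=np.tan(r)/r; x=x*s; y=y*s   # ray with unit depth
        T=c["tool_from_camera"]; p,q=pose; Rw=R.from_rotvec(q).as_matrix()
        Rc=Rw@T[:3,:3]; o=Rw@T[:3,3]+p
    else:
        rot=np.asarray(c["rotation"]); Rc=R.from_rotvec(rot).as_matrix() if rot.ndim==1 else rot; o=np.asarray(c["origin"])
    d=np.stack([x,-y,-np.ones_like(x)],-1)@Rc.T
    t=depth if depth is not None else (z-o[2])/d[...,2]
    return o+d*np.asarray(t)[...,None]
def cloud(name,d,pose=None):
    v,u=np.mgrid[:420,:560]; return world(name,u,v,depth=d,pose=pose)
E
python3 - <<'E'
from h import *
np.set_printoptions(precision=3,suppress=True)
for n,pts in (("side",dict(foot=(217,272),cap=(194,226),felt=(192,199),tape=(246,186),flange=(262,219),sleeve=(287,256),jar=(368,207),cork=(333,187),orange=(321,232),blue1=(312,280),pole=(150,300),polebase=(172,385),poletop=(115,100),cable=(342,300),cable2=(317,30),cable3=(460,160),cableB=(327,100), hammer=(124,230),ham2=(115,270),bucket=(60,50),file=(470,242),table=(85,370),mat=(100,200))),("scene",dict(pole=(258,200),base=(260,370),cable=(385,200),cablelo=(330,350),bucket=(180,60),robot=(15,390)))):
    d=np.load(f"pics/{n}0.npz")["d"]; c=cloud(n,d)
    for k,(u,v) in pts.items(): print(n,k,c[v,u],d[v,u])
E
```

```text
side foot [0.471 0.068 0.009] 0.75116944
side cap [0.458 0.19  0.025] 0.83502513
side felt [0.475 0.297 0.019] 0.92780715
side tape [0.599 0.333 0.009] 1.0003365
side flange [0.59  0.193 0.011] 0.8857561
side sleeve [0.593 0.066 0.013] 0.7854535
side jar [0.757 0.088 0.067] 0.8264162
side cork [0.766 0.243 0.025] 0.9738535
side orange [0.686 0.128 0.002] 0.86994904
side blue1 [ 0.608 -0.008  0.015] 0.73141456
side pole [ 0.359 -0.156  0.18 ] 0.44883978
side polebase [ 0.367 -0.155  0.046] 0.52193785
side poletop [ 0.36  -0.155  0.381] 0.34420183
side cable [ 0.641 -0.051 -0.   ] 0.7155332
side cable2 [ 0.509 -0.186  0.43 ] 0.34112072
side cable3 [ 0.627 -0.237  0.329] 0.39118934
side cableB [ 0.52  -0.19   0.377] 0.36886466
side hammer [0.337 0.23  0.018] 0.83179224
side ham2 [0.315 0.12  0.015] 0.73974794
side bucket [ 0.325 -0.092  0.406] 0.36999297
side file [ 0.923 -0.006  0.015] 0.83188844
side table [ 0.262 -0.041 -0.018] 0.61322033
side mat [0.298 0.385 0.001] 0.9511803
scene pole [ 0.354 -0.157  0.257] 0.536895
scene base [ 0.355 -0.157 -0.001] 0.64364314
scene cable [ 1.158  0.258 -0.1  ] 1.4375182
scene cablelo [ 0.473 -0.178 -0.016] 0.7025922
scene bucket [ 0.305 -0.086  0.41 ] 0.49559966
scene robot [ 0.078 -0.047  0.051] 0.5417682
```

```bash
python3 - <<'E'
from h import *
np.set_printoptions(precision=4,suppress=True)
s=observe(); M=R.from_rotvec(s["ee_rot"]).as_matrix(); print("tool axes cols",M)
for n in ("side","scene"):
    d=np.load(f"pics/{n}0.npz")["d"]; c=cloud(n,d).reshape(-1,3)
    for k,(x,y,h,r) in dict(foot=(.471,.085,.010,.045),cap=(.458,.2,.026,.022),felt=(.475,.297,.02,.028),tape=(.6,.35,.025,.036),flange=(.6,.19,.012,.032),sleeve=(.605,.066,.016,.017),jar=(.757,.1,.068,.02),cork=(.766,.25,.025,.04)).items():
        q=c[(np.hypot(c[:,0]-x,c[:,1]-y)<r+.02)&(abs(c[:,2]-h)<.004)]
        if len(q)>5: print(n,k,len(q),"min",q.min(0),"max",q.max(0),"mid",(q.min(0)+q.max(0))/2, "zmed",np.median(q[:,2]))
    q=c[(np.hypot(c[:,0]-.471,c[:,1]-.08)<.03)&(c[:,2]>.03)&(c[:,2]<.08)]; print("post",len(q),q.mean(0),q.max(0))
    q=c[(c[:,2]>.1)&(c[:,1]>-.3)&(c[:,1]<.5)&(c[:,0]<.9)&(c[:,0]>.1)]
    for lo in (.1,.2,.3,.35,.4,.45,.5): 
        w=q[(q[:,2]>lo)&(q[:,2]<lo+.05)]; w=w[w[:,0]<.48]
        if len(w): print("high",lo,len(w),w.min(0),w.max(0))
E
```

```text
tool axes cols [[-0.9551  0.2964 -0.0003]
 [ 0.2964  0.9551 -0.0014]
 [-0.0001 -0.0014 -1.    ]]
side foot 1350 min [0.4284 0.0329 0.006 ] max [0.5166 0.1207 0.0134] mid [0.4725 0.0768 0.0097] zmed 0.009206085884511522
side cap 264 min [0.4363 0.1722 0.022 ] max [0.4786 0.2143 0.0274] mid [0.4574 0.1933 0.0247] zmed 0.025124922393472804
side felt 288 min [0.4491 0.2801 0.016 ] max [0.5033 0.3369 0.0213] mid [0.4762 0.3085 0.0187] zmed 0.019106529418851242
side tape 124 min [0.5566 0.2969 0.0211] max [0.6253 0.3444 0.0262] mid [0.591  0.3207 0.0236] zmed 0.023123459136563412
side flange 442 min [0.5747 0.1637 0.008 ] max [0.6379 0.227  0.0136] mid [0.6063 0.1953 0.0108] zmed 0.011043047670461825
side sleeve 146 min [0.5917 0.0498 0.012 ] max [0.6246 0.0852 0.0176] mid [0.6081 0.0675 0.0148] zmed 0.014841869511127592
side jar 157 min [0.7445 0.0715 0.0641] max [0.7765 0.1032 0.0695] mid [0.7605 0.0874 0.0668] zmed 0.06713483350926475
side cork 224 min [0.734  0.2244 0.0212] max [0.8073 0.2831 0.0268] mid [0.7707 0.2538 0.024 ] zmed 0.02475205974662603
post 139 [0.4718 0.0744 0.0492] [0
[... 1125 characters left out ...]
82500043944391
scene jar 86 min [0.7426 0.0691 0.064 ] max [0.7745 0.1016 0.0697] mid [0.7586 0.0854 0.0669] zmed 0.06704857308532766
scene cork 189 min [0.731  0.2217 0.021 ] max [0.8039 0.2826 0.0277] mid [0.7675 0.2522 0.0244] zmed 0.024475868039184612
post 111 [0.4686 0.0731 0.0488] [0.4749 0.081  0.0656]
high 0.1 701 [ 0.3497 -0.1595  0.1002] [ 0.3712 -0.1362  0.15  ]
high 0.2 860 [ 0.3496 -0.1601  0.2   ] [ 0.3715 -0.1359  0.25  ]
high 0.3 1084 [ 0.3497 -0.1593  0.3   ] [ 0.3713 -0.1361  0.35  ]
high 0.35 3355 [ 0.2802 -0.1592  0.3501] [ 0.3713 -0.0253  0.4   ]
high 0.4 5756 [ 0.2773 -0.1822  0.4   ] [0.4507 0.0308 0.45  ]
high 0.45 2557 [ 0.2701 -0.1606  0.45  ] [0.4799 0.0525 0.4691]
```

```bash
python3 - <<'E'
from h import *
np.set_printoptions(precision=3,suppress=True)
for n in ("side","scene"):
    z=np.load(f"pics/{n}0.npz"); c=cloud(n,z["d"])
    m=(c[...,2]>.3)&(c[...,0]<.95)&(c[...,0]>.2)&(c[...,1]<.6)&(c[...,1]>-.3)
    nl,lab,st,_=cv2.connectedComponentsWithStats(m.astype(np.uint8))
    for i in range(1,nl):
        if st[i,4]>15:
            q=c[lab==i]; print(n,st[i],q.min(0),q.max(0))
    for v,u in ((2,220),(5,240),(20,232),(35,225),(60,150),(60,180),(60,215),(90,150),(90,180),(90,215),(10,150),(10,180),(10,215),(3,180),(35,265)) if n=="scene" else ((5,130),(20,60),(20,100),(70,30),(70,60),(70,100),(5,150),(2,10),(2,100)):
        print(n,u,v,c[v,u],z["p"][v,u])
E
```

```text
side [    0     0   157   196 14121] [ 0.281 -0.181  0.3  ] [0.416 0.007 0.451]
side [ 310    0   31  186 1635] [ 0.503 -0.197  0.3  ] [ 0.537 -0.182  0.451]
side [ 359    0  117  193 2930] [ 0.534 -0.246  0.3  ] [ 0.646 -0.198  0.453]
side 130 5 [0.483 1.504 0.22 ] [157 148 134]
side 60 20 [ 0.33  -0.093  0.429] [39 39 37]
side 100 20 [ 0.359 -0.179  0.442] [44 42 42]
side 30 70 [ 0.299 -0.084  0.39 ] [51 50 46]
side 60 70 [ 0.321 -0.09   0.39 ] [39 38 37]
side 100 70 [ 0.353 -0.156  0.404] [41 39 40]
side 150 5 [0.409 0.001 0.425] [144 132 113]
side 10 2 [ 0.297 -0.084  0.441] [39 37 36]
side 100 2 [ 0.361 -0.157  0.449] [41 41 40]
scene [  130     0   148   166 12757] [ 0.27  -0.182  0.3  ] [0.489 0.06  0.469]
scene [372   0  17 146 900] [ 0.496 -0.198  0.3  ] [ 0.534 -0.18   0.47 ]
scene [ 402    0   68  140 1381] [ 0.528 -0.247  0.3  ] [ 0.641 -0.196  0.47 ]
scene 220 2 [ 0.35  -0.099  0.467] [38 38 36]
scene 240 5 [1.464 1.458 0.439] [86 96 89]
scene 232 20 [1.406 1.444 0.374] [81 92 84]
scene 225 35 [ 0.343 -0.117  0.435] [85 84 76]
scene 150 60 [ 0.281 -0.062  0.409] [42 41 39]
scene 180 60 [ 0.305 -0.086  0.41 ] [36 35 34]
scene 215 60 [ 0.346 -0.09   0.407] [32 34 32]
scene 150 90 [ 0.281 -0.054  0.376] [54 53 50]
scene 180 90 [ 0.302 -0.086  0.378] [39 39 38]
scene 215 90 [ 0.345 -0.089  0.374] [38 37 36]
scene 150 10 [ 0.28  -0.076  0.459] [32 29 29]
scene 180 10 [ 0.303 -0.098  0.459] [31 31 29]
scene 215 10 [ 0.348 -0.092  0.459] [39 37 33]
scene 180 3 [ 0.302 -0.101  0.466] [41 41 36]
scene 265 35 [ 0.348 -0.179  0.439] [42 43 41]
```

>>> {"api": "apply_moves", "payload": {"commands": [[100,0.47,-0.5,0.57,-0.231],[100,0.47,-0.5,0.57,-0.231],[100,0.47,-0.5,0.57,-0.231],[100,0.47,-0.5,0.57,-0.231],[100,0.47,-0.5,0.57,-0.231],[100,0.47,-0.5,0.57,-0.231],[100,0.47,-0.5,0.57,-0.231],[100,0.47,-0.5,0.57,-0.231],[100,0.47,-0.5,0.57,-0.231],[100,0.47,-0.5,0.57,-0.231],[100,0.47,-0.5,0.57,-0.231]], "newtons": 15}}

```text
clock: 1.48
position: [0.4958, 0.2659, 0.6039]
ee_rot: [2.226, 2.217, -0.0]
force: [1.1, 0.0, -0.3]
width: 0.996
gripper_force: 0.0
```

```bash
cat >> h.py <<'E'
def wrist(fn):
    s=observe(); pose=(np.array(s["position"]),np.array(s["ee_rot"]))
    p,d=imaging.get_image("wrist"); cv2.imwrite(fn,p[...,::-1]); np.savez(fn[:-3]+"npz",p=p,d=d,pos=pose[0],rot=pose[1])
    return p,d,pose,s
E
python3 - <<'E'
from h import *
np.set_printoptions(precision=3,suppress=True)
p,d,pose,s=wrist("pics/w1.png"); print(pose, s["joints"])
p2,d2=imaging.get_image("scene"); cv2.imwrite("pics/scene1.png",p2[...,::-1])
p2,d2=imaging.get_image("side"); cv2.imwrite("pics/side1.png",p2[...,::-1])
cv2.imwrite("pics/a.png",np.hstack([cv2.resize(cv2.imread(f"pics/{k}.png"),(400,300)) for k in("scene1","side1")]))
E
```

```text
(array([0.496, 0.266, 0.604]), array([ 2.226,  2.217, -0.   ])) [-0.874  0.31   0.498  0.886 -0.159  1.977 -0.463]
```

View pics/w1.png

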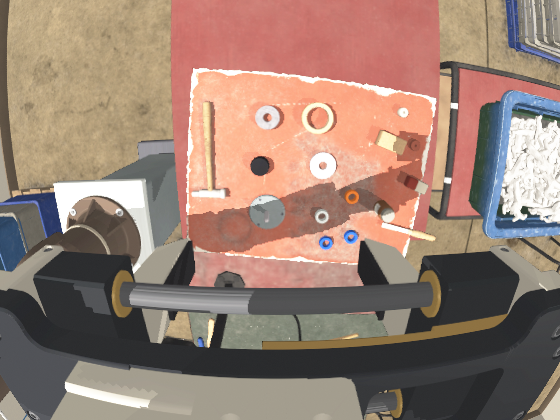

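View pics/a.png

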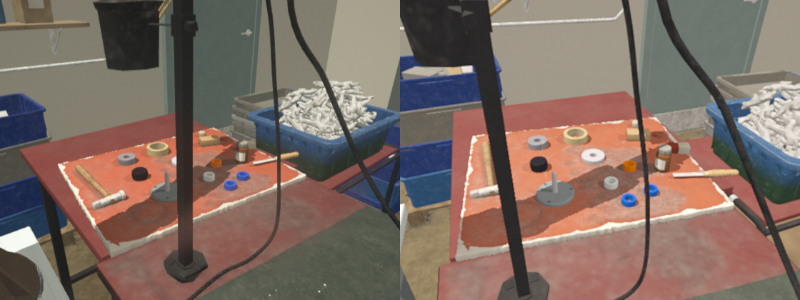

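Wrist view: flange (322,165), felt wheel (268,117), cap (260,165), sleeve (321,216, grey) vs orange (352,197), blues (326,242),(351,237); post/foot (267,212); tape (318,118). The yellow rod is gone from the scene/side views, so it was part of the robot itself.

```bash
cat >> h.py <<'E'
def top(fn,x,y,h,r,tol=.004):
    z=np.load(fn); c=cloud("wrist",z["d"],(z["pos"],z["rot"]))
    m=(np.hypot(c[...,0]-x,c[...,1]-y)<r+.015)&(abs(c[...,2]-h)<tol)
    q=c[m][:,:2].astype(np.float32)
    if len(q)<5: return None
    zc=np.median(c[m][:,2]); hull=cv2.convexHull(q)[:,0]
    A=np.c_[2*hull,np.ones(len(hull))]; s=np.linalg.lstsq(A,(hull**2).sum(1),rcond=None)[0]
    (mx,my),mr=cv2.minEnclosingCircle(q)
    return np.array([s[0],s[1],np.sqrt(s[2]+s[0]**2+s[1]**2),mx,my,mr,zc,len(q)])
E
python3 - <<'E'
from h import *
np.set_printoptions(precision=4,suppress=True)
for k,(x,y,h,r) in dict(foot=(.471,.077,.010,.045),cap=(.457,.193,.026,.022),felt=(.475,.308,.02,.028),tape=(.59,.33,.025,.036),flange=(.606,.195,.012,.032),sleeve=(.607,.067,.016,.017),post=(.471,.076,.06,.006)).items():
    print(k,top("pics/w1.npz",x,y,h,r))
im=cv2.imread("pics/w1.png")[150:260,230:380]; cv2.imwrite("pics/crop1.png",cv2.resize(im,None,fx=5,fy=5,interpolation=cv2.INTER_CUBIC))
E
```

```text
foot [  0.4716   0.0803   0.0454   0.4655   0.0842   0.0531   0.0109 897.    ]
cap [  0.457    0.1975   0.0209   0.4567   0.1976   0.0215   0.0266 259.    ]
felt [  0.4751   0.3112   0.0271   0.475    0.3112   0.0278   0.0211 391.    ]
tape [  0.5898   0.3117   0.0349   0.5892   0.3103   0.0367   0.0252 332.    ]
flange [  0.6065   0.1971   0.0316   0.6063   0.1966   0.0328   0.0129 494.    ]
sleeve [ 0.6071  0.0693  0.0161  0.6068  0.0688  0.0168  0.0168 95.    ]
post [0.4716 0.0798 0.0053 0.4721 0.0804 0.0054 0.0607 9.    ]
```

View pics/crop1.png

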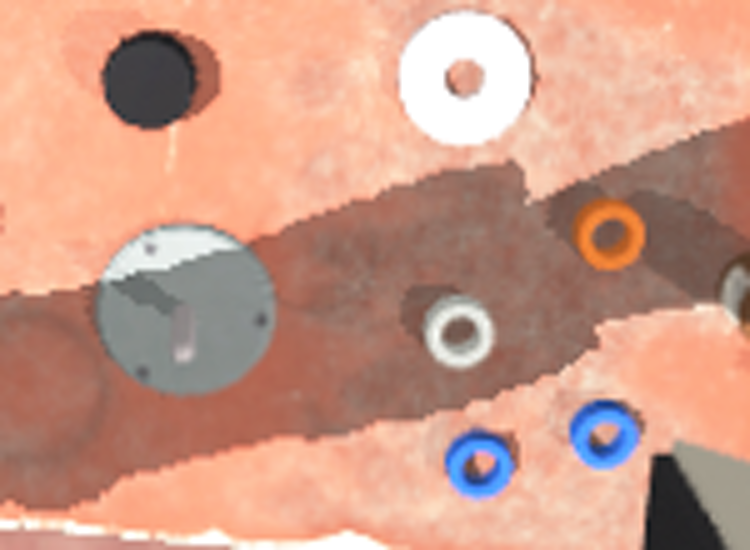

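The crop confirms the choices: wide bright ring is the flange, grey narrow ring (460,330) the sleeve, black disc (150,80) the cap. Heading to hover over the flange.

>>> {"api": "apply_moves", "payload": {"commands": [[100,0.23,-0.145,-0.95,0],[100,0.23,-0.145,-0.95,0],[100,0.23,-0.145,-0.95,0],[100,0.23,-0.145,-0.95,0],[100,0.23,-0.145,-0.95,0],[100,0.23,-0.145,-0.95,0],[100,0.23,-0.145,-0.95,0],[100,0.23,-0.145,-0.95,0],[100,0,0,0,0],[100,0,0,0,0]]}}

```text
clock: 2.88
position: [0.6056, 0.1985, 0.1481]
ee_rot: [-2.22, -2.222, -0.001]
force: [1.0, 0.2, 0.3]
width: 1.0
gripper_force: 0.0
```

```bash
python3 - <<'E'
from h import *
np.set_printoptions(precision=4,suppress=True)
p,d,pose,s=wrist("pics/w2.png"); print(pose,s["joints"])
for k,(x,y,h,r) in dict(foot=(.471,.077,.010,.045),cap=(.457,.193,.026,.022),flange=(.606,.195,.012,.032),sleeve=(.607,.067,.016,.017),post=(.471,.076,.06,.006)).items():
    print(k,top("pics/w2.npz",x,y,h,r))
E
```

```text
(array([0.6056, 0.1985, 0.1481]), array([-2.2204, -2.2223, -0.0013])) [-0.6841  0.5456  0.4289  1.6606 -0.2614  0.9918 -0.1654]
foot [  0.4739   0.0799   0.0433   0.4721   0.0795   0.0449   0.0106 238.    ]
cap [   0.4574    0.1971    0.0218    0.4569    0.1967    0.023     0.0268
 1331.    ]
flange [   0.6058    0.1971    0.0314    0.6059    0.197     0.0319    0.0131
 3046.    ]
sleeve [ 0.6072  0.0556  0.0085  0.607   0.0566  0.0106  0.0171 51.    ]
post None
```

>>> {"api": "apply_moves", "payload": {"commands": [[100,0,-0.025,-0.7,0],[100,0,0,-0.7,0],[100,0,0,-0.6,0],[100,0,0,-0.38,0],[0,0,0,0,0],[0,0,0,0,0],[0,0,0,0,0],[0,0,0,0,0]], "newtons": 20}}

```text
clock: 3.92
position: [0.6067, 0.1964, 0.0057]
ee_rot: [2.222, 2.22, 0.004]
force: [-1.2, 0.3, 8.2]
width: 0.679
gripper_force: 20.0
```

>>> {"api": "apply_moves", "payload": {"commands": [[0,0,0,0.6,0],[0,0,0,0.8,0],[0,0,0,0.7,0],[0,-0.75,-0.1,0,0],[0,-0.75,-0.1,0,0],[0,-0.75,-0.1,0,0],[0,0,0,0,0],[0,0,0,0,0]]}}

```text
clock: 4.92
position: [0.4714, 0.1782, 0.1307]
ee_rot: [2.222, 2.221, 0.002]
force: [0.8, 0.4, -2.0]
width: 0.677
gripper_force: 20.0
```

```bash
python3 - <<'E'
from h import *
np.set_printoptions(precision=4,suppress=True)
p,d,pose,s=wrist("pics/w3.png"); print(pose,s["joints"],s["width"])
print(top("pics/w3.npz",.472,.079,.010,.045)); 
c=cloud("wrist",d,pose)
for lo in (.02,.03,.04,.05,.06,.064):
    q=c[(np.hypot(c[...,0]-.472,c[...,1]-.079)<.025)&(c[...,2]>lo)&(c[...,2]<lo+.01)]
    if len(q): print(lo,len(q),(q.min(0)+q.max(0))/2,q.min(0),q.max(0))
E
```

```text
(array([0.4714, 0.1782, 0.1307]), array([2.2216, 2.2208, 0.0023])) [-0.8098  0.3646  0.445   2.0099 -0.2139  0.8099 -0.2425] 0.677179181120792
[  0.4717   0.0789   0.0436   0.4716   0.0796   0.0448   0.011  770.    ]
0.05 6 [0.471  0.0815 0.0578] [0.4657 0.0803 0.0563] [0.4763 0.0827 0.0593]
0.06 120 [0.4719 0.0807 0.0639] [0.4666 0.0765 0.0601] [0.4772 0.0849 0.0677]
0.064 72 [0.4714 0.0802 0.0659] [0.4675 0.0766 0.0641] [0.4754 0.0837 0.0677]
```

View pics/w3.png

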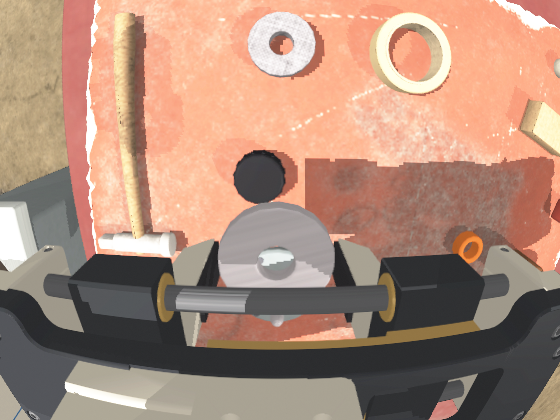

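Flange is held level (centre ~(277,258)), the post is visible through its hole; measure the held part's offset.

```bash
python3 - <<'E'
from h import *
np.set_printoptions(precision=4,suppress=True)
z=np.load("pics/w3.npz"); c=cloud("wrist",z["d"],(z["pos"],z["rot"])); print(c[225,277],c[215,260],c[215,300],c[258,240],c[258,315],c[285,277])
print(top("pics/w3.npz",.4714,.178,.138,.032))
E
```

```text
[0.4714 0.2008 0.1384] [0.4629 0.2058 0.1376] [0.4829 0.2059 0.1379] [0.4518 0.1812 0.137 ] [0.4916 0.1813 0.1373] [0.4714 0.1649 0.1379]
[   0.4699    0.1821    0.0324    0.4721    0.1895    0.0445    0.138
 7690.    ]
```

>>> {"api": "apply_moves", "payload": {"commands": [[0,0,-0.82,0,0],[0,0,-0.82,0,0],[0,0,0,-0.3,0],[0,0,0,-0.4,0],[0,0,0,0,0],[0,0,0,0,0]]}}

```text
clock: 5.72
position: [0.4717, 0.0794, 0.0886]
ee_rot: [2.222, 2.22, 0.0]
force: [-0.3, 0.7, -2.5]
width: 0.68
gripper_force: 20.1
```

```bash
python3 - <<'E'
from h import *
np.set_printoptions(precision=4,suppress=True)
p,d,pose,s=wrist("pics/w4.png"); print(pose,s["joints"],s["width"],s["force"])
c=cloud("wrist",d,pose); zt=pose[0][2]+.0068
def mid(m): q=c[m]; return len(q),(q.min(0)+q.max(0))/2,q.min(0),q.max(0)
r=np.hypot(c[...,0]-pose[0][0],c[...,1]-pose[0][1])
print("flange",mid((r<.036)&(abs(c[...,2]-zt)<.003)))
print("post",mid((r<.009)&(c[...,2]<zt-.006)))
cv2.imwrite("pics/crop4.png",cv2.resize(p[180:330,180:380,::-1],None,fx=3,fy=3))
E
```

```text
(array([0.4717, 0.0794, 0.0886]), array([2.222 , 2.22  , 0.0005])) [-0.6151  0.3954  0.4368  2.1084 -0.259   0.6876 -0.0072] 0.6804266179721405 [-0.3375  0.7395 -2.4596]
flange (7406, array([0.4716, 0.0878, 0.0955]), array([0.4376, 0.0639, 0.0925]), array([0.5055, 0.1117, 0.0984]))
post (19, array([0.4718, 0.0793, 0.0498]), array([0.4675, 0.0704, 0.0102]), array([0.476 , 0.0882, 0.0894]))
```

View pics/crop4.png

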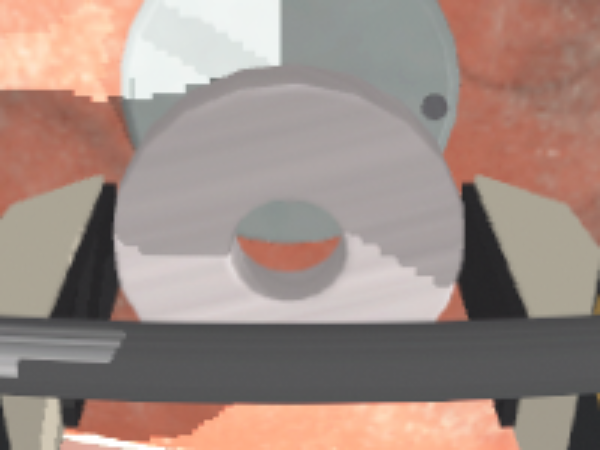

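>>> {"api": "apply_moves", "payload": {"commands": [[0,0,0.01,-0.25,0],[0,0,0,-0.25,0],[0,0,0,-0.1,0],[0,0,0,0,0]]}}

```text
clock: 6.28
position: [0.4703, 0.0798, 0.0515]
ee_rot: [-2.222, -2.22, 0.002]
force: [0.4, -0.9, -2.7]
width: 0.679
gripper_force: 20.1
```

Free (weight only). Continue to seat.

>>> {"api": "apply_moves", "payload": {"commands": [[0,0,0,-0.25,0],[0,0,0,-0.2,0],[0,0,0,-0.12,0],[0,0,0,0,0],[0,0,0,-0.03,0],[0,0,0,0,0]]}}

```text
clock: 7.02
position: [0.471, 0.0801, 0.0163]
ee_rot: [2.222, 2.221, 0.001]
force: [-0.2, 0.1, -2.4]
width: 0.678
gripper_force: 20.1
```

>>> {"api": "apply_moves", "payload": {"commands": [[0,0,0,-0.02,0],[0,0,0,-0.015,0],[0,0,0,0,0]]}}

```text
clock: 7.4
position: [0.4711, 0.0801, 0.0152]
ee_rot: [-2.223, -2.22, -0.002]
force: [-4.6, -0.6, 18.2]
width: 0.675
gripper_force: 20.0
```

>>> {"api": "apply_moves", "payload": {"commands": [[95,0,0,0,0],[95,0,0,0,0],[95,0,0,0,0],[95,0,0,0.5,0],[95,0,0,0.8,0],[95,0,0,0.8,0],[95,0.02,0.95,0,0],[95,0.02,0.95,0,0],[95,0.02,0.95,0,0],[95,0,0.95,0,0],[95,0,0,0,0],[95,0,0,0,0]]}}

```text
clock: 8.9
position: [0.4742, 0.3075, 0.1397]
ee_rot: [2.221, 2.221, -0.002]
force: [-0.8, -0.1, 0.1]
width: 0.951
gripper_force: 0.0
```

```bash
python3 - <<'E'
from h import *
np.set_printoptions(precision=4,suppress=True)
p,d,pose,s=wrist("pics/w5.png"); print(pose,s["joints"],s["width"],s["force"])
print("felt",top("pics/w5.npz",.475,.311,.02,.028)); print("cap",top("pics/w5.npz",.457,.197,.026,.022))
p2,d2=imaging.get_image("side"); cv2.imwrite("pics/side5.png",cv2.resize(p2[200:310,150:340,::-1],None,fx=4,fy=4))
c=cloud("side",d2); q=c[(np.hypot(c[...,0]-.472,c[...,1]-.078)<.036)&(c[...,2]>.015)&(c[...,2]<.03)]; print(q.min(0),q.max(0),np.median(q,0))
E
```

```text
(array([0.4742, 0.3075, 0.1397]), array([ 2.2213,  2.2208, -0.0016])) [-0.9838  0.446   0.4337  1.8525 -0.2337  0.8941 -0.4401] 0.9509653991105641 [-0.8341 -0.0826  0.0711]
felt [   0.4756    0.3108    0.0276    0.4757    0.3108    0.0279    0.0211
 2538.    ]
cap [  0.4566   0.1979   0.0215   0.4566   0.198    0.0218   0.026  185.    ]
[0.4397 0.0466 0.015 ] [0.5027 0.111  0.0299] [0.4683 0.0722 0.0211]
```

View pics/side5.png

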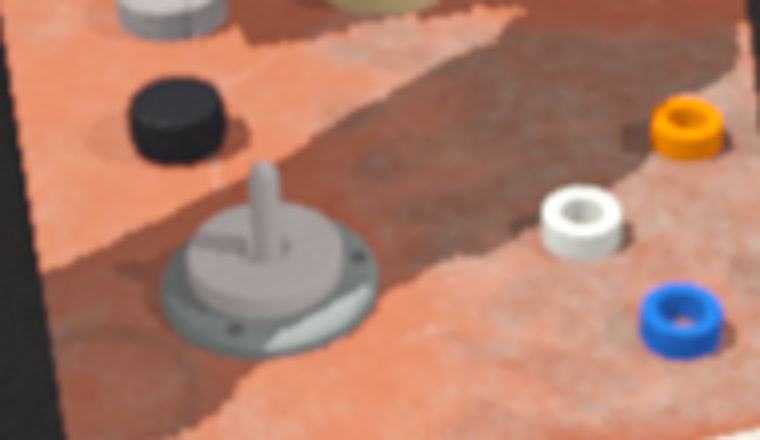

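Flange seated flat round the post (265,250 in the crop). Now the felt wheel.

>>> {"api": "apply_moves", "payload": {"commands": [[95,0.02,0.055,-0.7,0],[95,0,0,-0.7,0],[95,0,0,-0.5,0],[95,0,0,-0.33,0],[0,0,0,0,0],[0,0,0,0,0],[0,0,0,0,0],[0,0,0,0,0]]}}

```text
clock: 10.0
position: [0.4761, 0.3117, 0.0071]
ee_rot: [2.222, 2.221, 0.002]
force: [-0.7, -1.5, 5.2]
width: 0.592
gripper_force: 19.9
```

>>> {"api": "apply_moves", "payload": {"commands": [[0,0,0,0.6,0],[0,0,0,0.8,0],[0,0,0,0.65,0],[0,-0.02,-0.96,0,0],[0,-0.02,-0.96,0,0],[0,-0.02,-0.96,0,0],[0,-0.01,-0.96,0,0],[0,0,0,0,0],[0,0,0,-0.4,0],[0,0,0,-0.4,0],[0,0,0,0,0],[0,0,0,0,0]]}}

```text
clock: 11.5
position: [0.4718, 0.0815, 0.0819]
ee_rot: [2.221, 2.221, 0.001]
force: [-0.0, 0.4, -0.5]
width: 0.597
gripper_force: 19.9
```

```bash
cat >> h.py <<'E'
def held(fn,x,r,lo,hi):
    z=np.load(fn); c=cloud("wrist",z["d"],(z["pos"],z["rot"])); t=z["pos"]
    m=(abs(c[...,0]-t[0])<.003)&(abs(c[...,1]-t[1])<r+.01)&(c[...,2]>t[2]+lo)&(c[...,2]<t[2]+hi)
    q=c[m]; return "held centre y",q[:,1].max()-r,"top z-tcp",np.median(q[:,2])-t[2]
E
python3 - <<'E'
from h import *
np.set_printoptions(precision=4,suppress=True)
p,d,pose,s=wrist("pics/w6.png"); print(pose,s["force"]); print(held("pics/w6.npz",0,.028,.008,.018))
E
```

```text
(array([0.4718, 0.0815, 0.0819]), array([2.2212, 2.2212, 0.001 ])) [-0.035   0.365  -0.5192]
('held centre y', np.float64(0.0802806510008458), 'top z-tcp', np.float64(0.013780415487955514))
```

>>> {"api": "apply_moves", "payload": {"commands": [[0,0,0,-0.25,0],[0,0,0,-0.25,0],[0,0,0,-0.2,0],[0,0,0,-0.12,0],[0,0,0,-0.03,0],[0,0,0,0,0]]}}

```text
clock: 12.3
position: [0.4715, 0.0809, 0.0303]
ee_rot: [2.222, 2.221, 0.0]
force: [0.1, -0.4, -1.0]
width: 0.594
gripper_force: 19.9
```

>>> {"api": "apply_moves", "payload": {"commands": [[0,0,0,-0.02,0],[0,0,0,-0.015,0],[0,0,0,0,0]]}}

```text
clock: 12.68
position: [0.4717, 0.081, 0.0291]
ee_rot: [2.222, 2.221, 0.002]
force: [-3.1, -1.1, 12.5]
width: 0.595
gripper_force: 19.9
```

>>> {"api": "apply_moves", "payload": {"commands": [[90,0,0,0,0],[90,0,0,0,0],[90,0,0,0,0],[90,0,0,0.45,0],[90,0,0,0.7,0],[90,0,0,0.7,0],[90,0.75,-0.06,0,0],[90,0.75,-0.06,0,0],[90,0.75,-0.06,0,0],[75,0,0,0,0],[75,0,0,0,0]]}}

```text
clock: 14.05
position: [0.6056, 0.07, 0.1386]
ee_rot: [-2.222, -2.22, 0.002]
force: [0.6, -0.6, -0.5]
width: 0.767
gripper_force: 0.0
```

```bash
python3 - <<'E'
from h import *
np.set_printoptions(precision=4,suppress=True)
p,d,pose,s=wrist("pics/w7.png"); print(pose,s["force"]); print(top("pics/w7.npz",.607,.069,.016,.017))
cv2.imwrite("pics/w7c.png",p[...,::-1])
p2,d2=imaging.get_image("side"); c=cloud("side",d2); q=c[(np.hypot(c[...,0]-.472,c[...,1]-.078)<.036)&(c[...,2]>.037)&(c[...,2]<.046)]; print(len(q),q.min(0),q.max(0),np.median(q,0))
E
```

```text
(array([0.6056, 0.07  , 0.1386]), array([-2.2219, -2.2199,  0.002 ])) [ 0.5856 -0.5511 -0.5332]
[  0.6076   0.0687   0.0168   0.6077   0.0686   0.0173   0.0169 719.    ]
532 [0.4444 0.0502 0.0371] [0.4994 0.1053 0.0458] [0.4692 0.0727 0.0412]
```

View pics/w7c.png

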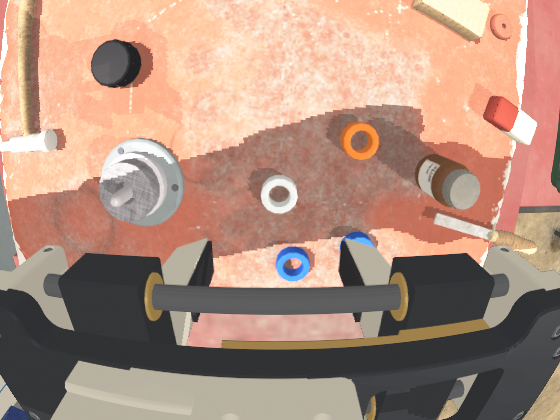

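Felt is seated on the flange (140,185); sleeve at (279,193), blue rings (293,264),(358,240) clear of the fingers.

>>> {"api": "apply_moves", "payload": {"commands": [[75,0.03,-0.02,-0.7,0],[75,0,0,-0.7,0],[75,0,0,-0.5,0],[75,0,0,-0.3,0],[0,0,0,0,0],[0,0,0,0,0],[0,0,0,0,0],[0,0,0,0,0],[0,0,0,0,0]]}}

```text
clock: 15.28
position: [0.6087, 0.0691, 0.0079]
ee_rot: [2.222, 2.22, 0.002]
force: [-2.1, 0.2, 6.1]
width: 0.351
gripper_force: 20.0
```

>>> {"api": "apply_moves", "payload": {"commands": [[0,0,0,0.6,0],[0,0,0,0.8,0],[0,0,0,0.65,0],[0,-0.76,0.065,0,0],[0,-0.76,0.065,0,0],[0,-0.76,0.065,0,0],[0,0,0,0,0],[0,0,0,-0.4,0],[0,0,0,-0.4,0],[0,0,0,0,0],[0,0,0,0,0]]}}

```text
clock: 16.65
position: [0.4723, 0.0804, 0.0828]
ee_rot: [2.222, 2.22, 0.001]
force: [-0.3, -1.1, -0.8]
width: 0.35
gripper_force: 20.0
```

```bash
python3 - <<'E'
from h import *
np.set_printoptions(precision=4,suppress=True)
p,d,pose,s=wrist("pics/w8.png"); print(pose,s["force"])
z=np.load("pics/w8.npz"); c=cloud("wrist",d,pose); t=pose[0]
for xo in (0,):
  m=(abs(c[...,0]-t[0])<.005)&(abs(c[...,1]-t[1])<.025)&(abs(c[...,2]-t[2]-.009)<.003); q=c[m]; print(len(q),q.min(0),q.max(0), "cy",q[:,1].max()-.017)
E
```

```text
(array([0.4723, 0.0804, 0.0828]), array([2.2222, 2.2198, 0.0008])) [-0.2597 -1.1049 -0.754 ]
425 [0.4674 0.0662 0.0888] [0.4772 0.0967 0.0943] cy 0.07967234124558309
```

>>> {"api": "apply_moves", "payload": {"commands": [[0,-0.01,0.01,-0.2,0],[0,0,0,-0.2,0],[0,0,0,-0.12,0],[0,0,0,0,0]]}}

```text
clock: 17.2
position: [0.4704, 0.081, 0.0502]
ee_rot: [-2.222, -2.22, 0.002]
force: [0.4, -0.2, -0.2]
width: 0.357
gripper_force: 20.0
```

>>> {"api": "apply_moves", "payload": {"commands": [[0,0,0,-0.02,0],[0,0,0,0,0]]}}

```text
clock: 17.45
position: [0.4709, 0.0812, 0.0498]
ee_rot: [2.222, 2.221, 0.0]
force: [-0.8, 0.4, -0.6]
width: 0.349
gripper_force: 20.0
```

>>> {"api": "apply_moves", "payload": {"commands": [[0,0,0,-0.015,0],[0,0,0,-0.01,0],[0,0,0,0,0]]}}

```text
clock: 17.82
position: [0.4709, 0.0813, 0.0493]
ee_rot: [-2.222, -2.22, -0.002]
force: [-5.2, 0.2, 20.2]
width: 0.35
gripper_force: 20.0
```

>>> {"api": "apply_moves", "payload": {"commands": [[75,0,0,0,0],[75,0,0,0,0],[75,0,0,0,0],[75,0,0,0.45,0],[75,0,0,0.6,0],[75,0,0,0.6,0],[85,-0.12,0.97,0,0],[85,-0.12,0.97,0,0],[85,0,0,0,0],[85,0,0,0,0]]}}

```text
clock: 19.08
position: [0.4562, 0.1972, 0.147]
ee_rot: [2.221, 2.221, -0.001]
force: [-0.8, -0.0, -0.3]
width: 0.849
gripper_force: 0.0
```

```bash
python3 - <<'E'
from h import *
np.set_printoptions(precision=4,suppress=True)
p,d,pose,s=wrist("pics/w9.png"); print(pose,s["force"]); print("cap",top("pics/w9.npz",.457,.198,.026,.022)); print("sleeve",top("pics/w9.npz",.4715,.0805,.058,.010)); print("felt",top("pics/w9.npz",.4715,.0805,.042,.024))
c=cloud("wrist",d,pose); q=c[(np.hypot(c[...,0]-.472,c[...,1]-.08)<.02)&(c[...,2]>.0635)]; print("tip",len(q),(q.min(0)+q.max(0))/2)
E
```

```text
(array([0.4562, 0.1972, 0.147 ]), array([ 2.2213,  2.221 , -0.0012])) [-0.8024 -0.0335 -0.2583]
cap [   0.4568    0.1972    0.0221    0.4568    0.1968    0.0229    0.027
 1759.    ]
sleeve [  0.4699   0.0795   0.0158   0.4702   0.0811   0.0172   0.0589 407.    ]
felt [  0.471    0.0802   0.0273   0.4709   0.0804   0.0281   0.043  191.    ]
tip 66 [0.4718 0.0787 0.066 ]
```

View pics/w9.png

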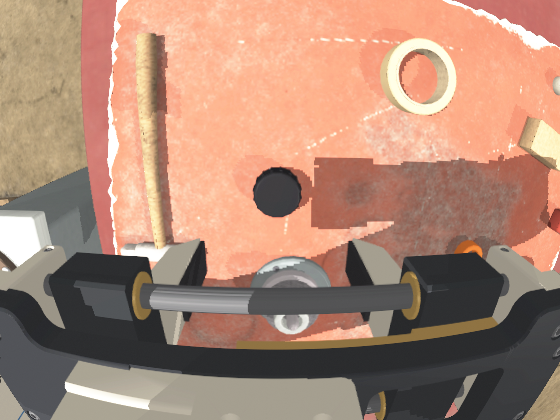

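Stack looks concentric at (290,310) and the cap sits at (277,192). Grasp the cap.

>>> {"api": "apply_moves", "payload": {"commands": [[85,0.01,0,-0.7,0],[85,0,0,-0.7,0],[85,0,0,-0.5,0],[85,0,0,-0.34,0],[0,0,0,0,0],[0,0,0,0,0],[0,0,0,0,0],[0,0,0,0,0],[0,0,0,0,0]]}}

```text
clock: 20.25
position: [0.4574, 0.198, 0.0138]
ee_rot: [-2.222, -2.221, -0.002]
force: [-2.2, -1.4, 10.6]
width: 0.426
gripper_force: 33.0
```

>>> {"api": "apply_moves", "payload": {"commands": [[0,0,0,0,0],[0,0,0,0,0]]}}

```text
clock: 20.5
position: [0.4574, 0.198, 0.0138]
ee_rot: [2.222, 2.221, 0.002]
force: [-1.9, -0.8, 10.7]
width: 0.428
gripper_force: 33.0
```

```bash
python3 - <<'E'
from h import *
np.set_printoptions(precision=4,suppress=True)
p,d,pose,s=wrist("pics/w10.png"); print(pose,s["force"],s["width"],s["gripper_force"]); print("cap",top("pics/w10.npz",.457,.198,.026,.012))
cv2.imwrite("pics/w10c.png",cv2.resize(p[130:330,170:390,::-1],None,fx=3,fy=3,interpolation=cv2.INTER_CUBIC))
E
```

```text
(array([0.4574, 0.198 , 0.0138]), array([2.222 , 2.2209, 0.0022])) [-1.9041 -0.8433 10.7421] 0.42797083863326485 32.95217083734315
cap [   0.457     0.2001    0.0244    0.457     0.2026    0.0253    0.027
 4096.    ]
```

View pics/w10c.png

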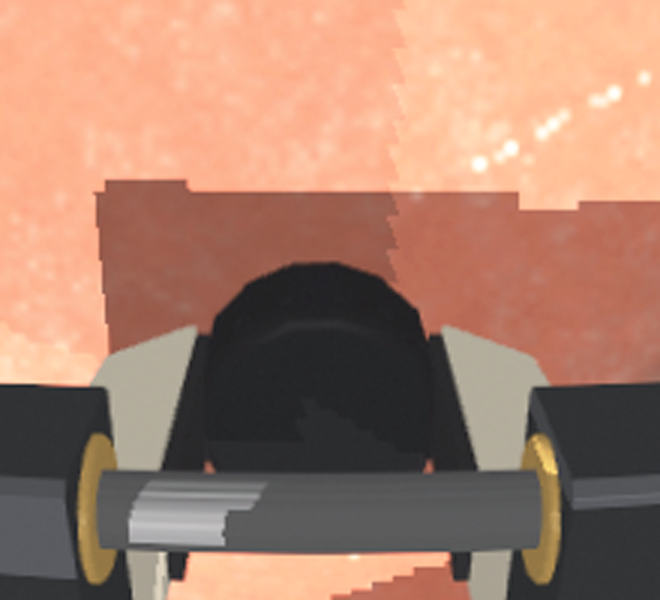

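>>> {"api": "apply_moves", "payload": {"commands": [[0,0,0,0.5,0],[0,0,0,0.8,0],[0,0,0,0.8,0],[0,0,0,0,0],[0,0.12,-0.97,0,0],[0,0.12,-0.97,0,0],[0,0,0,0,0],[0,0,0,-0.4,0],[0,0,0,0,0],[0,0,0,0,0]]}}

```text
clock: 21.8
position: [0.4712, 0.0818, 0.1149]
ee_rot: [-2.221, -2.221, 0.001]
force: [0.5, 0.5, -0.1]
width: 0.428
gripper_force: 30.6
```

```bash
python3 - <<'E'
from h import *
np.set_printoptions(precision=4,suppress=True)
p,d,pose,s=wrist("pics/w11.png"); print(pose,s["force"],s["width"])
c=cloud("wrist",d,pose); t=pose[0]
m=(abs(c[...,0]-t[0])<.004)&(abs(c[...,1]-t[1])<.032)&(abs(c[...,2]-t[2]-.0125)<.005); q=c[m]; print(len(q),q.min(0),q.max(0),"cy",q[:,1].max()-.022, np.median(q[:,2])-t[2])
p2,d2=imaging.get_image("side"); cv2.imwrite("pics/side11.png",cv2.resize(p2[150:300,130:330,::-1],None,fx=4,fy=4,interpolation=cv2.INTER_CUBIC))
E
```

```text
(array([0.4712, 0.0818, 0.1149]), array([-2.2211, -2.2215,  0.0008])) [ 0.5309  0.5123 -0.0942] 0.427504054360005
913 [0.4672 0.0703 0.1225] [0.4752 0.1031 0.13  ] cy 0.0810994796692574 0.013066258242724782
```

View pics/side11.png

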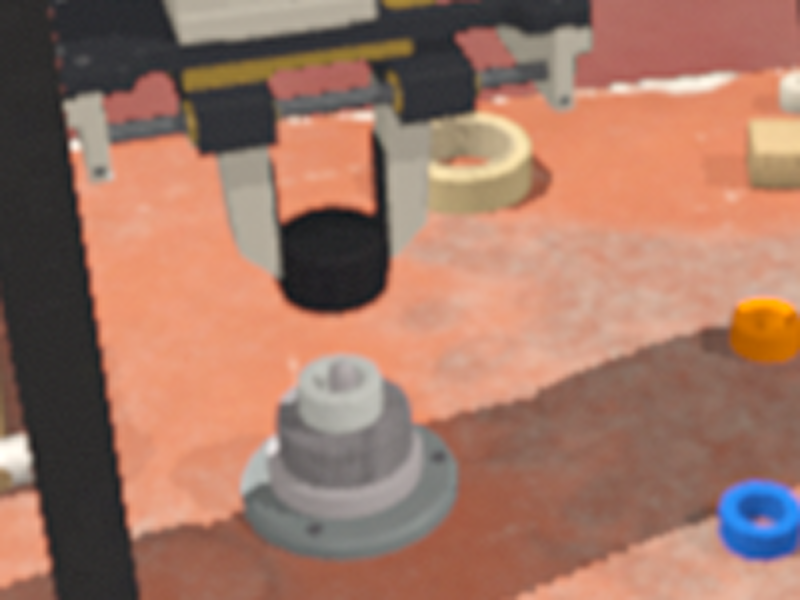

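Cap is held level above a well-seated stack (sleeve at 340,390). Lower it.

>>> {"api": "apply_moves", "payload": {"commands": [[0,0.005,-0.01,-0.25,0],[0,0,0,-0.2,0],[0,0,0,-0.15,0],[0,0,0,-0.08,0],[0,0,0,0,0]]}}

```text
clock: 22.52
position: [0.4715, 0.0805, 0.0737]
ee_rot: [-2.222, -2.22, 0.001]
force: [-0.1, 0.5, -1.6]
width: 0.427
gripper_force: 30.6
```

>>> {"api": "apply_moves", "payload": {"commands": [[0,0,0,-0.02,0],[0,0,0,-0.015,0],[0,0,0,0,0]]}}

```text
clock: 22.9
position: [0.4718, 0.0807, 0.0721]
ee_rot: [2.222, 2.221, 0.0]
force: [0.3, 0.9, 0.7]
width: 0.431
gripper_force: 30.6
```

>>> {"api": "apply_moves", "payload": {"commands": [[0,0,0,-0.015,0],[0,0,0,-0.01,0],[0,0,0,0,0]]}}

```text
clock: 23.28
position: [0.4719, 0.0807, 0.0716]
ee_rot: [-2.222, -2.22, -0.002]
force: [-5.0, -1.1, 19.7]
width: 0.425
gripper_force: 33.1
```

>>> {"api": "apply_moves", "payload": {"commands": [[80,0,0,0,0],[80,0,0,0,0],[80,0,0,0,0],[80,0,0,0,0],[80,0,0,0.3,0],[80,0,0,0.6,0],[80,0,0,0.8,0],[80,0,0.8,0.2,0],[80,0,0.8,0.2,0],[80,0,0.8,0,0],[80,0,0,0,0]]}}

```text
clock: 24.65
position: [0.4708, 0.229, 0.196]
ee_rot: [-2.214, -2.227, -0.001]
force: [-0.2, -0.4, -0.6]
width: 0.8
gripper_force: 0.0
```

```bash
python3 - <<'E'
from h import *
np.set_printoptions(precision=4,suppress=True)
p,d,pose,s=wrist("pics/w12.png"); print(pose,s["force"],s["width"],s["clock"])
print("cap",top("pics/w12.npz",.4715,.0805,.084,.014)); print("tape",top("pics/w12.npz",.59,.312,.025,.036))
p2,d2=imaging.get_image("side"); cv2.imwrite("pics/side12.png",cv2.resize(p2[150:300,130:400,::-1],None,fx=2.9,fy=2.9,interpolation=cv2.INTER_CUBIC))
c=cloud("side",d2)
for k,(x,y,h,r) in dict(jar=(.76,.087,.068,.02),cork=(.77,.254,.025,.045),cap=(.4715,.078,.084,.022)).items():
    q=c[(np.hypot(c[...,0]-x,c[...,1]-y)<r+.02)&(abs(c[...,2]-h)<.004)]; print(k,(q.min(0)+q.max(0))/2,np.median(q[:,2]))
E
```

```text
(array([0.4708, 0.229 , 0.196 ]), array([-2.2142, -2.2274, -0.0005])) [-0.1624 -0.4044 -0.5621] 0.8000107250209872 24.65
cap [  0.4699   0.0803   0.0212   0.4697   0.0798   0.0226   0.0848 902.    ]
tape [   0.5897    0.3096    0.0361    0.5896    0.3094    0.0367    0.0251
 1716.    ]
jar [0.7604 0.0872 0.0665] 0.06727198107648807
cork [0.771  0.2554 0.0239] 0.024605770064736465
cap [0.4706 0.0779 0.0825] 0.08299264358146072
```

View pics/side12.png

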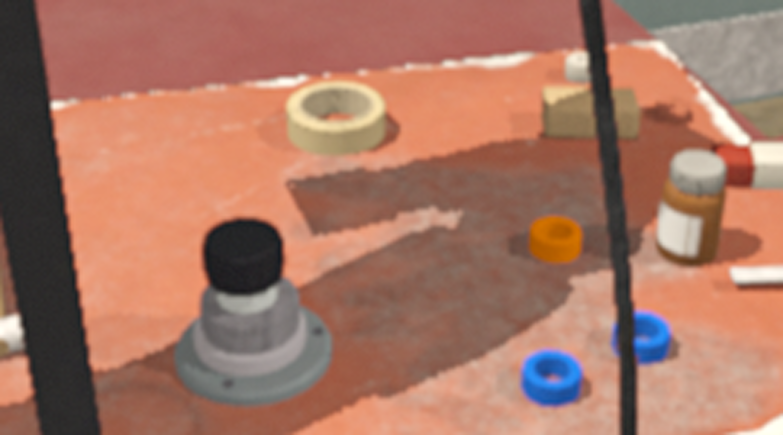

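The stack (245,300) is complete and upright, with the cap top at about 84 mm, as it should be. The bystanders have not moved.

```bash
python3 -c "
from cell import arm; print(arm.sign_off())"
```

```text
the job is handed in; nothing more can be done
None
```

The polishing wheel is made up on the post in order (flange, felt wheel, sleeve, cap), each lowered and seated flat; the tape roll, jar and sanding block were not moved, and I handed the job in at about 25 s.

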